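# Index the heel carriage under the press ram

## Robot

A 6-joint arm with a two-finger parallel gripper is mounted at the origin on the work surface. World frame = base frame: x ahead of the robot, y to its left, z up, the work surface at z = 0. Lengths are in m, angles in rad, forces in N, time in s.
With the tool pointing down it reaches from about 0.35 to 0.775 m from the base axis. Payload 5.5 kg.
Tool frame: the origin (TCP) lies at the very end of the fingers, on their centre line; the grasp point (between the pads) lies 19 mm behind it; z points along the fingers, y is the line along which they close (so a half turn about z gives the same grasp; the last joint's range is limited). The gripper opens to 85 mm and grips with 20 to 120 N. Pads are 22 mm wide; open, the fingers measure 114 mm over their backs; the gripper's body (76 mm by 85 mm) begins 54 mm behind the grasp point. The pads swing forward as they close: fully open they stand 13 mm farther back than shut.
Start: joints at [-1.277, 0.313, 0.046, 1.304, 0, 1.431], TCP at [0.242, -0.522, 0.205] pointing down, gripper open.
Joint ranges: [-2.76, 2.76], [-0.86, 1.69], [-1.03, 1.26], [-2.2, 2.34], [-1.47, 1.5], [-3.14, 3.14]. Speed limits (rad/s): [2.57, 2.57, 3.14, 3.14, 3.14, 3.14].

## Interface

Orientations are given as a 3x3 rotation matrix whose columns are the frame's x, y, z axes.
In Python, from cell import bot gives the robot as it stands.
- The arm moves only by the tool apply_moves, never from a script. Its argument "deltas" is a list that holds one entry, the list of rows, each a list of 4 numbers: the shift along the tool's x, y, z in cm, then the turn about the tool's z in rad. In form: [[[tx, ty, tz, spin], ...]]. A call has 1 to 10 rows; each row shifts and turns the commanded pose from where the row before left it, along the tool's axes as they then stand; what a row does not reach is not made up. A row lasts 1/8 s, in which the tool goes at most 62.5 mm and 10.7 degrees, less where a joint would pass 70% of its speed; a pose out of reach is approached as far as the arm can. A call with a gripper value outside its range is refused whole. "grip" is the finger opening in cm, from 0 to 8.54, set as the call begins (left out, the last holds). The fingers move at their own pace and stop on an object; "grip_force" is the grip in N (left out, the last holds). Time passes only in rows, so rows that do not move let the fingers close. It gives the time, the measured TCP pose, the force, the opening and the grip force at its end, in the units of the state.
- bot.state(): the state, without advancing time (a new reading comes with each control period).
- bot.camera(name): name is "side" or "top" or "wrist"; returns the picture (480x640x3 uint8, blue, green, red); there is no depth.
- bot.camera_params(name): a dict with "mtx" (3x3 intrinsics, pixels), "cam_to_world" (4x4, takes a point from camera to world coordinates); the wrist camera has in their place "hand_eye" (4x4, takes a point from camera to tool coordinates, whose origin is the TCP and whose axes are the flange's). Camera axes: x right, y down, z forward; pixel columns grow to the right and rows downward; lengths in m; the calibration is good to about 2 mm. A picture is of the moment at which its call begins: read the wrist's pose just before it. camera_params takes no time and is no camera call.
- bot.close_job(): hands the job in; it is judged then, once.
Trained networks look in the newest picture that a camera, given by its name, has taken for a name from the list of things; names that differ only in an ending like _2 or _b are one class to them, and where a whole thing is asked for, a point or a joint stands for the part that bears it (a point fixed in the world has none). Each returns a list of dicts, best first, with "p" (0 to 1); they miss things now and then, are a little off and sometimes report something else, mostly with a low value. They report only what shows in the picture. A call takes as long as a camera call.
- bot.boxes_of(camera, query): "extent" ([centre column, centre row, width, height] in pixels, round what is visible of it).
- bot.tip_of(camera, query): "position" ([column, row] in pixels: a listed point, or the origin of a listed thing).
The state is a dict: "t": time; "joints": joint angles; "joint_velocities": joint speeds; "joint_efforts": joint torques, N m; "eef_pos": TCP position; "tool_rot": TCP orientation; "contact_force": force on the tool from outside, world axes, zero at the start; "ft_torque": the same for the moment, N m; "grip_width": opening from 0.0 (shut) to 1.0 (fully open); "finger_force": force on a finger pad.
Only numpy, scipy, OpenCV 4.12 (cv2) and the standard library are available. Lean on these libraries where they do the work, as an engineer would, in place of code of your own. Each camera call takes 0.05 s, during which the arm holds its last target. There are 200 camera calls.

## Task

Slide the heel press's carriage fully home under the ram: with the fingertips press the red pedal down and keep it down while pushing the blue blade along from behind, then let the pedal spring up so that the catch locks the carriage there. Do it all by pressing and pushing: do not pinch the blade, do not touch the heel riding in the carriage, which must stay in its tray, and leave everything else on the bench where it is.

Things in the scene. Friction and masses are not known exactly. Their poses are not given: they have to be found in the camera images.
- press: Grey bench heel press, fixed. Origin on the table, mid-track; its y axis is the way the carriage slides to go home, x points away from the pedal side, z up. Base plate x -115 to 75, y -150 to 210 mm, 6 thick. Column with a ball on top, 263 mm high, at x -23 to 53, y 130 to 200. Nose and ram overhang the track at x -5 to 45, y 22 to 138, lowest 105 mm above the table. All else is under 65 mm high.
- carriage (a joint): Travel of the aluminium carriage (72 x 100 mm) along the press's +y, m: 0 loading end, 0.085 fully home at its stop; starts at 0 to 0.016. Needs 2 to 3 N; stays where left. Two brass ribs on its pedal side must both pass the catch, which blocks them unless held down; the catch can rise behind the second only when the carriage is home. Let go earlier, the carriage sticks short of home.
- catch (a joint): How far the spring catch is pressed, m: 0 up (locking), 0.010 fully down on its stop. Steel tooth (8 mm long along the track, at press x -56 to -37, y 0 mm) and red pedal are one piece moving straight up and down. Spring 4 N at the top, 9 N fully down. Ribs pass freely from 0.0075 on. Springs up when let go unless a rib is above it.
- pedal: The catch's red pedal, a flat bar at press x -105 to -63 mm, y -140 to 25 mm; top 30 mm above the table when up, 20 mm fully down. Press it anywhere; a fingertip can slide along it while pressing. This body's origin is the press's origin shifted down by the catch's travel, not the bar's middle.
- push_face (a point): Centre of the rear face (faces press -y; push it towards +y) of the carriage's blue blade: an upright plate 45 mm wide across the track, 37 to 58 mm above the table, 10 mm thick, standing over the pedal (face centre at press x -84 mm), so a finger behind it can stand on the pedal and push the blade at once. Axes as the press's.
- catch_line (a point): Point on the pedal's centre line, on its top when the pedal is up, beside the catch tooth (press x -84, y 0, z 30 mm). Fixed to the press; axes as the press's.
- nest (a point): Centre of the carriage's shallow tray, on its floor 41 mm above the table, where the heel lies; moves with the carriage; axes as the press's. The rim is 8 mm high and leaves the heel 5 mm of play to each side across the track and 15 mm along it.
- blade_back: The rear half (5 mm thick) of the blue push blade. Origin is that of the press plus the carriage's travel, not the blade's middle.
- blade_front: The front half (5 mm thick) of the blue push blade, on the side of the press's +y. Origin as blade_back.
- heel: Black rubber shoe heel, 54 x 61 x 20 mm, about 80 g, lying loose in the carriage's tray; rides along. Not to be touched. Origin at the centre of its underside.
- spare_heel: brown rubber shoe heel lying flat, 54 x 61 x 20 mm; a bystander; origin at its underside
- polish_tin: round shoe-polish tin, black with a red lid, 72 mm across, 26 mm high; a bystander; origin at the centre of its underside
- glue_jar: jar with white cap, 60 mm across, 75 mm high; a bystander; origin at the centre of its underside
- hammer: hammer lying flat, 240 mm long; a bystander
- brush: brush lying flat, 170 mm long; a bystander
- tack_bowl: small steel bowl, 90 mm across, 35 mm high; a bystander; origin at the centre of its underside
- last: wooden shoe last lying sole down, about 270 x 65 x 70 mm; a bystander; origin at its underside

How it is judged:
By the outcome, as a careful person would: the job done as asked, in the order asked, and still so for the second after the job is handed in, with the robot touching nothing.
It also fails if it takes over 40 s, if anything falls off the work surface, if the arm or the gripper's body presses on something with over 40 N, if the wrist force passes 120 N, or if a joint passes its speed limit or range.

## Working session

There is one attempt and no reset: what is moved stays moved. The work goes in short steps, Python scripts to look and compute and a tool call to move; the robot and the scene stay as the last step left them, time stands still between calls to the robot, and variables do not carry over. Pictures are saved under pics/ and viewed, at most 10 in all, crops included, and the job is handed in when it is done.

Besides the shell and the picture viewer there is one more tool, called after ">>>" by a JSON object that holds its "method" and its "body". apply_moves: Moves the arm, as the interface text tells. Its arguments: {"type":"object","properties":{"deltas":{"type":"array"},"grip":{"type":"number"},"grip_force":{"type":"number"}},"required":["deltas"]}

```bash
mkdir -p pics; cat > h.py <<'E'
from cell import bot
import numpy as np, cv2
def ray(cam,px):
    p=bot.camera_params(cam);K=np.array(p["mtx"]);T=np.array(p["cam_to_world"])
    d=T[:3,:3]@np.linalg.inv(K)@[px[0],px[1],1];return T[:3,3],d
def at_z(cam,px,z):
    o,d=ray(cam,px);return o+d*(z-o[2])/d[2]
def proj(cam,P):
    p=bot.camera_params(cam);K=np.array(p["mtx"]);T=np.linalg.inv(np.array(p["cam_to_world"]))
    q=K@(T[:3,:3]@np.array(P)+T[:3,3]);return q[:2]/q[2]
E
python3 - <<'E'
from h import *
s=bot.state();print(s["t"],s["eef_pos"],s["tool_rot"],s["grip_width"])
for c in("top","side"):
    im=bot.camera(c);cv2.imwrite(f"pics/{c}0.png",im)
    for q,z in(("press",0),("push_face",.0475),("catch_line",.03),("nest",.041),("pedal",0),("heel",.041)):
        for r in bot.tip_of(c,q)[:2]: print(c,q,round(r["p"],2),np.round(r["position"],1),np.round(at_z(c,r["position"],z),4))
E
```

```text
0.0 [ 0.24150842 -0.52119559  0.2044892 ] [[ 9.07384229e-01  4.20301751e-01 -5.46429720e-04]
 [ 4.20302027e-01 -9.07382492e-01  1.79403982e-03]
 [ 2.58217317e-04 -1.85754896e-03 -9.99998241e-01]] 1.0018692256733166
top press 0.71 [327.8 216.3] [ 0.5921 -0.0081  0.    ]
top press 0.38 [324.3 162.6] [0.7244 0.0011 0.    ]
top push_face 0.46 [353.7 246.4] [ 0.5167 -0.0695  0.0475]
top catch_line 0.73 [288.  292.4] [0.4075 0.0853 0.03  ]
top catch_line 0.68 [325.3 247.2] [ 0.5153 -0.0027  0.03  ]
top nest 0.87 [343.9 211.6] [ 0.5993 -0.0464  0.041 ]
top pedal 0.4 [346.9 208.1] [ 0.6123 -0.0546  0.    ]
top heel 0.58 [343.9 209.5] [ 0.6043 -0.0464  0.041 ]
side press 0.8 [311.  233.8] [ 5.847e-01  4.000e-04 -0.000e+00]
side catch_line 0.77 [319.3 244.8] [ 0.5145 -0.0013  0.03  ]
side nest 0.69 [327.  216.8] [ 0.6    -0.0568  0.041 ]
side nest 0.4 [431.7 189.9] [ 0.5946 -0.4082  0.041 ]
side pedal 0.8 [310.9 229.2] [ 0.6019 -0.0053  0.    ]
side heel 0.75 [324.2 215.9] [ 0.6063 -0.0499  0.041 ]
```

View pics/top0.png

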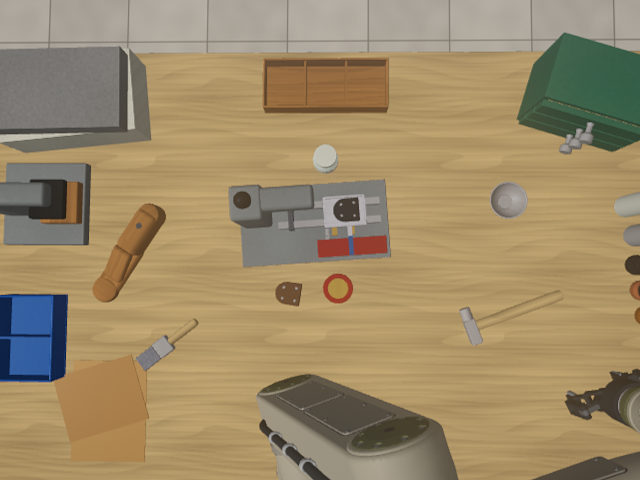

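View pics/side0.png

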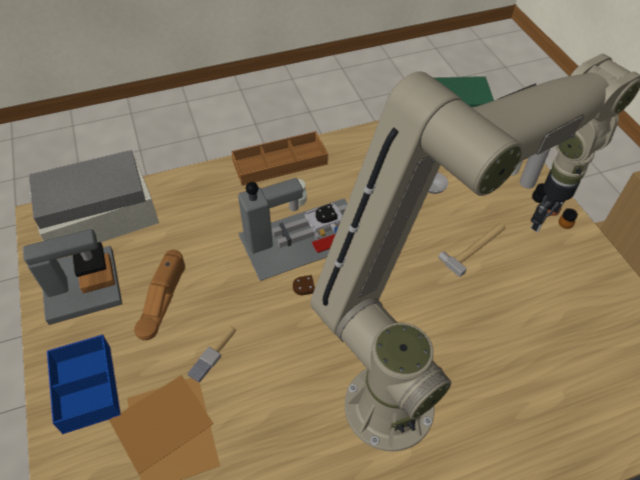

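Top view: the press lies with its column on the left (about 245,205), the red pedal at 318–386 × 237–257 and the blue blade at about (351,246). Home is therefore roughly world +y. The side view agrees, but the arm hides part of the press.

```bash
python3 - <<'E'
from h import *
from scipy.optimize import least_squares
im=cv2.imread("pics/top0.png").astype(int);b,g,r=im[...,0],im[...,1],im[...,2]
red=(r>110)&(g<60)&(b<60);blue=(b>110)&(r<90)
roi=np.zeros(red.shape,bool);roi[225:265,305:395]=1
v,u=np.nonzero(red&roi);P=np.array([at_z("top",(a,c),.03)[:2] for a,c in zip(u,v)])
rc=cv2.minAreaRect((P*1000).astype(np.float32));print("pedal",rc,u.min(),u.max(),v.min(),v.max())
v,u=np.nonzero(blue&roi);print("blue px",u.min(),u.max(),v.min(),v.max());print(at_z("top",(u.mean(),v.mean()),.058))
# plate corners (x,y press; z=6)
c=np.array([[-115,210],[-115,-150],[75,-150]])/1000
w=np.array([at_z("top",p,.006)[:2] for p in((243,266),(390,257),(385,180))])
def f(q):
    R=np.array([[np.cos(q[2]),-np.sin(q[2])],[np.sin(q[2]),np.cos(q[2])]]);return (c@R.T+q[:2]-w).ravel()
s=least_squares(f,[.59,0,0]);print("press",s.x,np.round(s.fun,4))
cv2.imwrite("pics/crop.png",cv2.resize(im[170:280,225:400].astype(np.uint8),None,fx=4,fy=4,interpolation=cv2.INTER_CUBIC))
E
```

```text
pedal ((518.6234741210938, -66.25658416748047), (37.98929977416992, 160.83279418945312), 4.353302955627441) 318 386 236 256
blue px 348 353 236 254
[ 0.52031523 -0.06209039  0.058     ]
press [ 0.59747362 -0.00279298  0.06529092] [-0.0006  0.0021 -0.0009 -0.0013  0.0015 -0.0008]
```

View pics/crop.png

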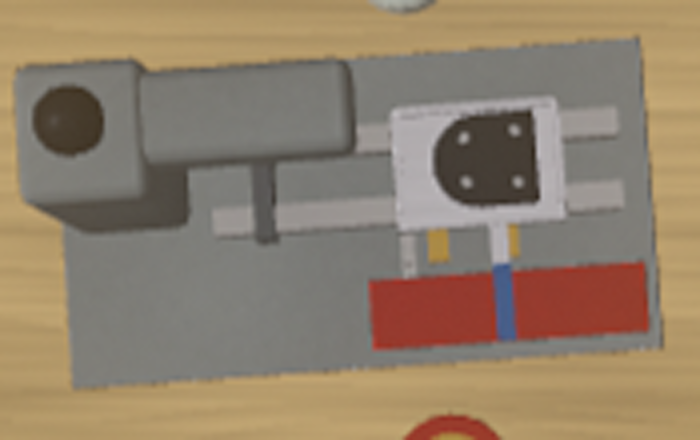

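The crop shows the pedal, with the blade at about (505,300) in the crop, the two brass ribs and the tooth. Approach: a point above the pedal, 40 mm behind the blade.

>>> {"method": "apply_moves", "body": {"deltas": [[[4.75,-2.85,0,0],[4.75,-2.85,0,0],[4.75,-2.85,0,0],[4.75,-2.85,0,0],[4.75,-2.85,0,0],[4.75,-2.85,0,0],[4.75,-2.85,0,0],[4.75,-2.85,0,0],[4.75,-2.85,0,0],[0,0,0,0.18]]], "grip": 0}}

```text
t: 1.95
eef_pos: [0.5234, -0.106, 0.2053]
tool_rot: [[0.968, 0.252, 0.001], [0.252, -0.968, 0.0], [0.001, -0.0, -1.0]]
contact_force: [0.1, -1.0, 0.5]
grip_width: -0.001
finger_force: 0.0
```

>>> {"method": "apply_moves", "body": {"deltas": [[[0,0,0,0.18],[0,0,2,0],[0,0,2,0],[0,0,0,0]]]}}

```text
t: 2.45
eef_pos: [0.5206, -0.1089, 0.164]
tool_rot: [[0.997, 0.074, -0.003], [0.074, -0.997, 0.001], [-0.003, -0.001, -1.0]]
contact_force: [-0.7, 0.0, -0.9]
grip_width: 0.001
finger_force: 0.0
```

```bash
cat >> h.py <<'E'
def wray(px,s):
    p=bot.camera_params("wrist");K=np.array(p["mtx"]);H=np.array(p["hand_eye"]);T=np.eye(4);T[:3,:3]=s["tool_rot"];T[:3,3]=s["eef_pos"]
    T=T@H;return T[:3,3],T[:3,:3]@np.linalg.inv(K)@[px[0],px[1],1]
def w_z(px,s,z):
    o,d=wray(px,s);return o+d*(z-o[2])/d[2]
E
python3 - <<'E'
from h import *
s=bot.state();print(s["t"],s["eef_pos"],s["tool_rot"],s["grip_width"],s["contact_force"])
im=bot.camera("wrist");cv2.imwrite("pics/w1.png",im)
for q,z in(("push_face",.0475),("catch_line",.03),("nest",.041)):
    for r in bot.tip_of("wrist",q)[:2]: print(q,r["p"],r["position"],w_z(r["position"],s,z))
E
```

```text
2.45 [ 0.52057703 -0.1088796   0.16404163] [[ 0.99726901  0.07379456 -0.00298226]
 [ 0.07379794 -0.99727267  0.0010393 ]
 [-0.00289743 -0.00125655 -0.99999501]] 0.000798739642330051 [-0.73245968  0.00594287 -0.85189375]
push_face 0.87 [264.7, 217.9] [ 0.5195323  -0.06660431  0.0475    ]
```

View pics/w1.png

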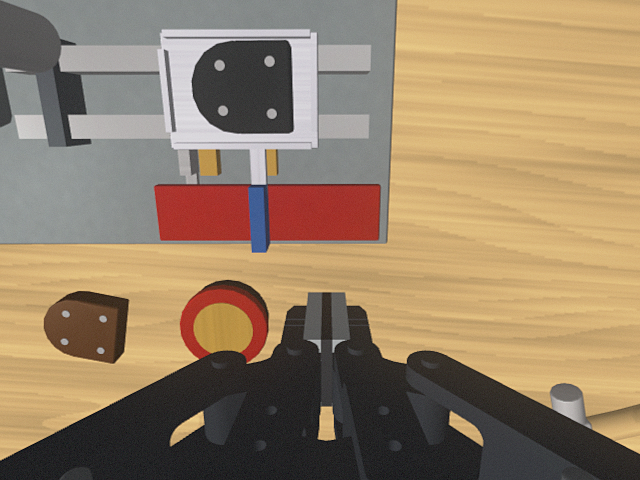

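Wrist view: the blade stands at (258,218) over the pedal. The closed fingers are about 42 mm behind it and centred on the pedal line. Next: go down onto the pedal.

>>> {"method": "apply_moves", "body": {"deltas": [[[0,0,4,0],[0,0,4,0],[0,0,3,0],[0,0,1.5,0],[0,0,0.5,0],[0,0,0.5,0],[0,0,0.4,0],[0,0,0.3,0],[0,0,0,0]]]}}

```text
t: 3.78
eef_pos: [0.5218, -0.1093, 0.0234]
tool_rot: [[0.997, 0.074, 0.0], [0.074, -0.997, -0.0], [0.0, 0.0, -1.0]]
contact_force: [-0.1, -0.7, -0.4]
grip_width: -0.002
finger_force: 0.0
```

```bash
python3 - <<'E'
from h import *
a=bot.camera("side");w=bot.camera("wrist");s=bot.state();print(s["eef_pos"],s["contact_force"],s["joint_efforts"])
u,v=proj("side",s["eef_pos"]).astype(int);print(u,v)
c=cv2.resize(a[max(v-60,0):v+60,u-50:u+50],(500,600));cv2.imwrite("pics/c2.png",np.hstack([cv2.resize(c,(400,480)),cv2.resize(w[0:480,120:520],(400,480))]))
E
```

```text
[ 0.52187236 -0.10940219  0.02357085] [ 0.01198329 -0.95899445  0.03584947] [-1.06626878e-03 -4.58040512e+01  2.50578493e+01  3.92483980e-05
 -2.66457810e-04  2.69576515e-05]
352 234
```

View pics/c2.png

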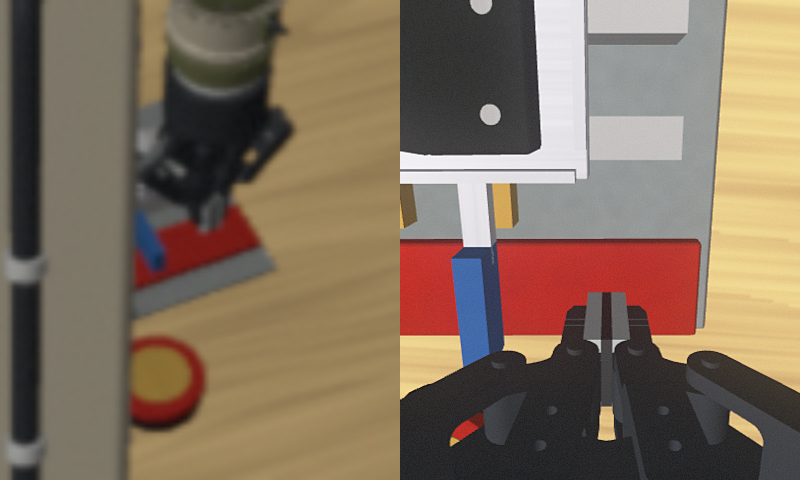

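The tip looks to be on or just over the pedal, at (605,293), with the blade still ahead at (475,300). I'll work out the pedal height from its visible corner and width.

```bash
python3 - <<'E'
from h import *
s=bot.state()
for z in(.03,.0235,.02):
    a=w_z((421,240),s,z);b=w_z((416,335),s,z);c=w_z((326,293),s,z);print(z,a,b,"width",np.linalg.norm(a-b),"tip px",c)
H=np.array(bot.camera_params("wrist")["hand_eye"]);print(H)
im=bot.camera("wrist");b,g,r=im[...,0].astype(int),im[...,1].astype(int),im[...,2].astype(int)
m=(r>110)&(g<70)&(b<70)
for u in(260,280,390,400,405): v=np.nonzero(m[:,u])[0];v=v[(v>200)&(v<350)];print(u,v.min(),v.max())
for v in(260,280,300,320): u=np.nonzero(m[v])[0];print(v,u.min(),u.max())
E
```

```text
0.03 [ 0.54689845 -0.14658992  0.03      ] [ 0.50438165 -0.1502178   0.03      ] width 0.042671291539760486 tip px [ 0.52110616 -0.11009928  0.03      ]
0.0235 [ 0.54511581 -0.14825863  0.0235    ] [ 0.50089552 -0.15203187  0.0235    ] width 0.04438098313714213 tip px [ 0.51829012 -0.11030594  0.0235    ]
0.02 [ 0.54415593 -0.14915717  0.02      ] [ 0.49901837 -0.15300867  0.02      ] width 0.04530158630496325 tip px [ 0.51677379 -0.11041722  0.02      ]
[[-1.17035842e-03 -9.60309526e-01 -2.78934121e-01  6.96983840e-02]
 [ 9.99999218e-01 -1.24665439e-03  9.61394882e-05  7.08229795e-04]
 [-4.40058114e-04 -2.78933791e-01  9.60310235e-01 -1.68642258e-01]
 [ 0.00000000e+00  0.00000000e+00  0.00000000e+00  1.00000000e+00]]
260 243 334
280 243 334
390 242 333
400 242 334
405 242 334
260 19 419
280 23 417
300 28 416
320 32 415
```

No force, and the pedal still images at about 30 mm, so the tip isn't on it yet. I'll go down in small steps until I feel contact.

>>> {"method": "apply_moves", "body": {"deltas": [[[0,0,0.2,0],[0,0,0.2,0],[0,0,0,0]]]}}

```text
t: 4.3
eef_pos: [0.5216, -0.1093, 0.0191]
tool_rot: [[0.997, 0.074, -0.0], [0.074, -0.997, 0.0], [-0.0, -0.0, -1.0]]
contact_force: [1.0, -0.7, 0.5]
grip_width: -0.003
finger_force: 0.0
```

```bash
python3 - <<'E'
from h import *
s=bot.state();im=bot.camera("wrist");b,g,r=[im[...,i].astype(int) for i in range(3)]
m=(r>110)&(g<70)&(b<70)
for u in(280,400): v=np.nonzero(m[:,u])[0];v=v[(v>200)&(v<350)];print(u,v.min(),v.max())
K=np.array(bot.camera_params("wrist")["mtx"]);print(K.round(1))
H=np.linalg.inv(np.array(bot.camera_params("wrist")["hand_eye"]))
for P in((0,0,0),(.011,0,0),(.011,0,-.02),(0,0,-.01)):
    q=K@(H[:3,:3]@P+H[:3,3]);print(P,q[:2]/q[2])
# pedal rows predicted at heights, press pose est, at column x near 400
T=np.eye(4);T[:3,:3]=s["tool_rot"];T[:3,3]=s["eef_pos"];Ti=H@np.linalg.inv(T)
for z in(.03,.025,.02):
  for x in(-.063,-.105):
    c,sn=np.cos(.069),np.sin(.069);y=-.13;W=np.array([.598+c*x-sn*y,-.003+sn*x+c*y,z,1]);q=K@(Ti@W)[:3];print(z,x,q[:2]/q[2])
cv2.imwrite("pics/w3.png",im[200:400,220:440].repeat(3,0).repeat(3,1))
E
```

```text
280 245 338
400 245 338
[[419.7   0.  326.1]
 [  0.  419.7 239.3]
 [  0.    0.    1. ]]
(0, 0, 0) [324.51578573 285.28258455]
(0.011, 0, 0) [324.45758073 261.21422374]
(0.011, 0, -0.02) [324.27804945 278.57829977]
(0, 0, -0.01) [324.43589514 294.66966916]
0.03 -0.063 [398.73671054 247.53729351]
0.03 -0.105 [393.56651764 342.61668962]
0.025 -0.063 [396.68256691 243.85638743]
0.025 -0.105 [391.78150401 336.66224986]
0.02 -0.063 [394.74122752 240.37761999]
0.02 -0.105 [390.08835114 331.01423882]
```

View pics/w3.png

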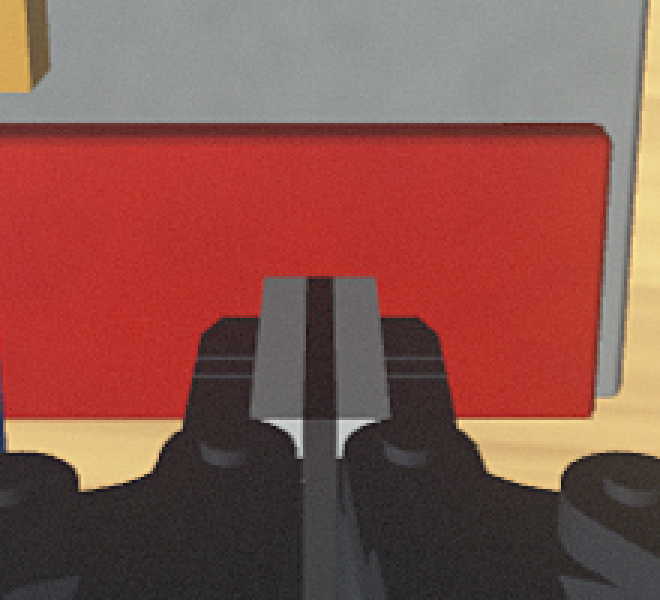

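The pedal shifted in the image as the arm came down, so the tip really is still above it. Continuing down.

>>> {"method": "apply_moves", "body": {"deltas": [[[0,0,0.2,0],[0,0,0.2,0],[0,0,0,0]]]}}

```text
t: 4.72
eef_pos: [0.5216, -0.1093, 0.0152]
tool_rot: [[0.997, 0.074, -0.0], [0.074, -0.997, 0.0], [-0.0, -0.0, -1.0]]
contact_force: [0.0, -0.4, -0.4]
grip_width: -0.002
finger_force: 0.0
```

>>> {"method": "apply_moves", "body": {"deltas": [[[0,0,0.2,0],[0,0,0.1,0],[0,0,0,0]]]}}

```text
t: 5.1
eef_pos: [0.5217, -0.1093, 0.0123]
tool_rot: [[0.997, 0.074, -0.0], [0.074, -0.997, -0.0], [-0.0, 0.0, -1.0]]
contact_force: [0.2, -0.7, 0.5]
grip_width: 0.002
finger_force: 0.0
```

```bash
cat > ped.py <<'E'
from h import *
s=bot.state();im=bot.camera("wrist");b,g,r=[im[...,i].astype(int) for i in range(3)]
m=(r>110)&(g<70)&(b<70)
for u in(280,400): v=np.nonzero(m[:,u])[0];v=v[(v>200)&(v<360)];print(u,v.min(),v.max())
print(s["t"],s["eef_pos"],s["contact_force"],s["grip_width"])
K=np.array(bot.camera_params("wrist")["mtx"]);H=np.linalg.inv(np.array(bot.camera_params("wrist")["hand_eye"]))
T=np.eye(4);T[:3,:3]=s["tool_rot"];T[:3,3]=s["eef_pos"];Ti=H@np.linalg.inv(T)
for z in(.03,.025,.02):
  o=[]
  for x in(-.063,-.105):
    c,sn=np.cos(.069),np.sin(.069);y=-.13;W=np.array([.598+c*x-sn*y,-.003+sn*x+c*y,z,1]);q=K@(Ti@W)[:3];o.append(q[1]/q[2])
  print(z,np.round(o,1),round(o[1]-o[0],1))
E
python3 ped.py; python3 - <<'E'
from h import *
# side view check
a=bot.camera("side");s=bot.state();u,v=proj("side",s["eef_pos"]).astype(int)
w=bot.camera("wrist")
c=cv2.resize(a[v-30:v+30,u-30:u+30],(400,400),interpolation=cv2.INTER_CUBIC);cv2.circle(c,(200,200),4,(0,255,0),1)
cv2.imwrite("pics/c4.png",np.hstack([c,cv2.resize(w[200:400,220:420],(400,400))]))
E
```

```text
280 251 342
400 250 347
5.1 [ 0.52169995 -0.10934856  0.01229424] [ 0.20489233 -0.73848382  0.49761019] 0.0022451487777190313
0.03 [253.3 351.6] 98.3
0.025 [249.3 345.2] 95.9
0.02 [245.5 339.1] 93.6
```

View pics/c4.png

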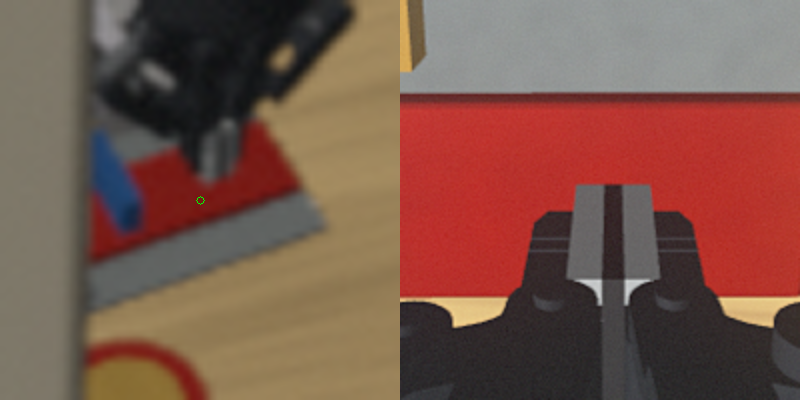

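The tips stand about 10 mm or more short of the reported TCP, while the pedal is still up (tip at about (205,182) in the left crop, against the projected TCP at (200,200)). I'll keep going down, guided by force.

>>> {"method": "apply_moves", "body": {"deltas": [[[0,0,0.2,0],[0,0,0,0]]]}}

```text
t: 5.5
eef_pos: [0.5216, -0.1093, 0.0102]
tool_rot: [[0.997, 0.074, -0.0], [0.074, -0.997, 0.0], [-0.0, -0.0, -1.0]]
contact_force: [0.2, 0.5, -0.2]
grip_width: 0.0
finger_force: 0.0
```

>>> {"method": "apply_moves", "body": {"deltas": [[[0,0,0.2,0],[0,0,0,0]]]}}

```text
t: 5.75
eef_pos: [0.5216, -0.1093, 0.0082]
tool_rot: [[0.997, 0.074, -0.0], [0.074, -0.997, 0.0], [-0.0, -0.0, -1.0]]
contact_force: [-0.2, 1.0, 0.9]
grip_width: -0.001
finger_force: 0.0
```

>>> {"method": "apply_moves", "body": {"deltas": [[[0,0,0.2,0],[0,0,0,0]]]}}

```text
t: 6.0
eef_pos: [0.5216, -0.1093, 0.0062]
tool_rot: [[0.997, 0.074, -0.0], [0.074, -0.997, 0.0], [-0.0, -0.0, -1.0]]
contact_force: [-0.3, 0.7, -1.2]
grip_width: 0.001
finger_force: 0.0
```

```bash
python3 ped.py
```

```text
280 255 342
400 255 355
6.0 [ 0.52162657 -0.1093187   0.00619531] [-0.28521561  0.70652575 -1.17223132] 0.001046354571009539
0.03 [258.3 359.8] 101.5
0.025 [254.  352.9] 98.9
0.02 [250.  346.4] 96.5
```

The pedal is still up: its imaged width keeps growing as the arm comes down. Continuing.

>>> {"method": "apply_moves", "body": {"deltas": [[[0,0,0.2,0],[0,0,0.1,0],[0,0,0,0]]]}}

```text
t: 6.42
eef_pos: [0.5219, -0.1094, 0.0036]
tool_rot: [[0.997, 0.074, 0.0], [0.074, -0.997, -0.0], [0.0, 0.0, -1.0]]
contact_force: [-0.5, -0.6, 2.5]
grip_width: 0.001
finger_force: 1.3
```

>>> {"method": "apply_moves", "body": {"deltas": [[[0,0,0.2,0],[0,0,0.1,0],[0,0,0,0]]]}}

```text
t: 6.8
eef_pos: [0.5219, -0.1095, 0.0005]
tool_rot: [[0.997, 0.074, 0.0], [0.074, -0.997, -0.0], [0.0, 0.0, -1.0]]
contact_force: [-1.6, 0.2, 3.3]
grip_width: 0.0
finger_force: 2.0
```

Contact at a reported z of about 4 mm, with force rising as the pedal spring would. Next: press it down to its stop.

>>> {"method": "apply_moves", "body": {"deltas": [[[0,0,0.2,0],[0,0,0.1,0],[0,0,0,0]]]}}

```text
t: 7.18
eef_pos: [0.5219, -0.1094, -0.0025]
tool_rot: [[0.997, 0.074, 0.0], [0.074, -0.997, -0.0], [0.0, 0.0, -1.0]]
contact_force: [-1.1, -0.5, 5.4]
grip_width: -0.0
finger_force: 2.8
```

>>> {"method": "apply_moves", "body": {"deltas": [[[0,0,0.2,0],[0,0,0.1,0],[0,0,0,0]]]}}

```text
t: 7.55
eef_pos: [0.522, -0.1095, -0.0054]
tool_rot: [[0.997, 0.074, 0.0], [0.074, -0.997, -0.0], [0.0, 0.0, -1.0]]
contact_force: [-1.5, 0.1, 6.5]
grip_width: 0.002
finger_force: 3.5
```

```bash
python3 ped.py
```

```text
280 258 342
400 258 359
7.55 [ 0.52195641 -0.10945796 -0.00536993] [-1.50886862  0.07353247  6.51058353] 0.0017147296289717609
0.03 [270.1 378. ] 107.9
0.025 [265.1 370.1] 105.0
0.02 [260.5 362.7] 102.2
```

>>> {"method": "apply_moves", "body": {"deltas": [[[0,0,0.15,0],[0,0,0,0]]]}}

```text
t: 7.85
eef_pos: [0.522, -0.1095, -0.0061]
tool_rot: [[0.997, 0.074, 0.001], [0.074, -0.997, -0.001], [0.001, 0.001, -1.0]]
contact_force: [-3.0, 0.9, 12.6]
grip_width: -0.001
finger_force: 6.4
```

>>> {"method": "apply_moves", "body": {"deltas": [[[0,0,0.15,0],[0,0,0,0]]]}}

```text
t: 8.1
eef_pos: [0.5221, -0.1096, -0.0063]
tool_rot: [[0.997, 0.074, 0.001], [0.074, -0.997, -0.001], [0.001, 0.001, -1.0]]
contact_force: [-6.8, 1.0, 23.1]
grip_width: 0.001
finger_force: 11.5
```

The pedal is on its stop. I'll ease off a little and slide along it towards the blade.

>>> {"method": "apply_moves", "body": {"deltas": [[[0,-0.3,-0.08,0],[0,-0.5,0,0],[0,-0.5,0,0],[0,-0.5,0,0],[0,-0.5,0,0],[0,-0.4,0,0],[0,0,0,0]]]}}

```text
t: 8.98
eef_pos: [0.5227, -0.085, -0.006]
tool_rot: [[0.997, 0.073, 0.005], [0.073, -0.997, -0.005], [0.005, 0.006, -1.0]]
contact_force: [1.1, -5.9, 9.8]
grip_width: 0.001
finger_force: 5.1
```

>>> {"method": "apply_moves", "body": {"deltas": [[[0,-0.4,0.06,0],[0,-0.4,0,0],[0,-0.4,0,0],[0,-0.4,0,0],[0,-0.4,0,0],[0,0,0,0]]]}}

```text
t: 9.72
eef_pos: [0.5218, -0.0662, -0.006]
tool_rot: [[0.997, 0.072, 0.006], [0.072, -0.997, -0.007], [0.006, 0.008, -1.0]]
contact_force: [0.1, -8.4, 13.8]
grip_width: -0.002
finger_force: 6.7
```

```bash
python3 - <<'E'
from h import *
s=bot.state();print(s["eef_pos"],s["contact_force"])
im=bot.camera("wrist");cv2.imwrite("pics/w5.png",im)
for r in bot.tip_of("wrist","push_face")[:1]: print(r)
E
```

```text
[ 0.52182861 -0.06620012 -0.00601123] [ 0.13417782 -8.43859515 13.84449455]
{'position': [276.6, 358.6], 'p': 0.73}
```

View pics/w5.png

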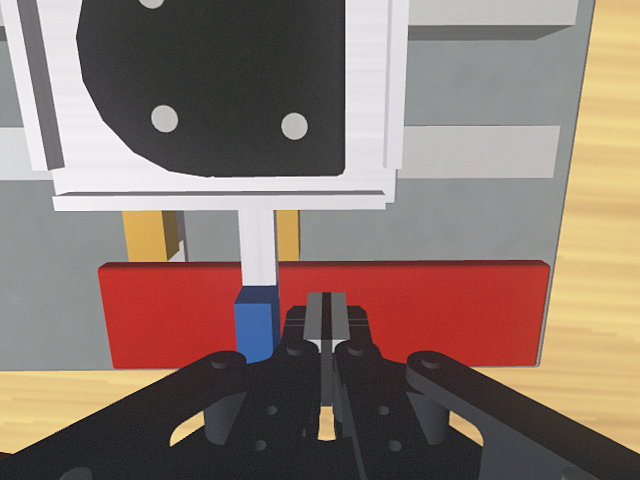

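The finger's +y side is against the blade at (258,320), the pedal is held down, and the carriage has begun to move. I'll keep pushing, drifting a little away from the press to keep clear of the nose.

>>> {"method": "apply_moves", "body": {"deltas": [[[-0.1,-0.5,0,0],[-0.1,-0.5,0,0],[-0.1,-0.5,0,0],[-0.1,-0.5,0,0],[-0.1,-0.5,0,0],[0,-0.5,0,0],[0,0,0,0]]]}}

```text
t: 10.7
eef_pos: [0.5163, -0.035, -0.0059]
tool_rot: [[0.997, 0.073, 0.009], [0.073, -0.997, -0.004], [0.009, 0.005, -1.0]]
contact_force: [3.2, -4.0, 11.4]
grip_width: 0.001
finger_force: 5.5
```

>>> {"method": "apply_moves", "body": {"deltas": [[[0,-0.4,0.04,0],[0,-0.4,0,0],[0,-0.4,0,0],[0,-0.4,0,0],[0,-0.4,0,0],[0,0,0,0]]]}}

```text
t: 11.45
eef_pos: [0.5148, -0.0155, -0.0059]
tool_rot: [[0.997, 0.073, 0.009], [0.073, -0.997, -0.005], [0.009, 0.006, -1.0]]
contact_force: [3.6, -5.0, 14.6]
grip_width: -0.005
finger_force: 7.1
```

```bash
python3 - <<'E'
from h import *
s=bot.state();print(s["eef_pos"],s["contact_force"])
w=bot.camera("wrist");t=bot.camera("top")
cv2.imwrite("pics/w6.png",np.hstack([cv2.resize(w[150:450,0:400],(400,300)),cv2.resize(t[170:290,230:390],(400,300))]))
E
```

```text
[ 0.51481219 -0.01552592 -0.00594873] [ 3.6319854  -5.02767905 14.56435229]
```

View pics/w6.png

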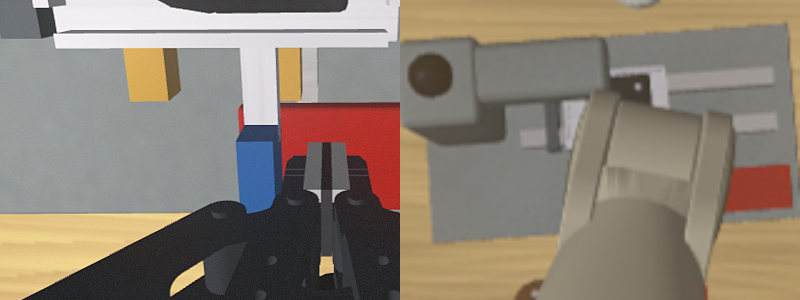

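The second rib, at (290,75) in the left crop, is passing the tooth, with about 10–15 mm left. I'll push gently until the stop shows in the force.

>>> {"method": "apply_moves", "body": {"deltas": [[[0,-0.3,0,0],[0,-0.3,0,0],[0,-0.2,0,0],[0,0,0,0]]]}}

```text
t: 12.05
eef_pos: [0.5144, -0.0088, -0.0059]
tool_rot: [[0.997, 0.072, 0.009], [0.072, -0.997, -0.008], [0.009, 0.008, -1.0]]
contact_force: [1.8, -10.5, 13.6]
grip_width: -0.001
finger_force: 8.6
```

>>> {"method": "apply_moves", "body": {"deltas": [[[0,-0.2,0,0],[0,-0.2,0,0],[0,0,0,0]]]}}

```text
t: 12.42
eef_pos: [0.5143, -0.0088, -0.0057]
tool_rot: [[0.998, 0.069, 0.009], [0.069, -0.997, -0.015], [0.008, 0.016, -1.0]]
contact_force: [1.7, -25.1, 13.9]
grip_width: -0.005
finger_force: 19.7
```

At the stop: the TCP stays at y = -8.8 mm while the push force climbs. I'll ease the push and lift, letting the pedal follow.

>>> {"method": "apply_moves", "body": {"deltas": [[[0,0.4,0,0],[0,0,-0.2,0],[0,0,-0.3,0],[0,0,-0.3,0],[0,0,-0.3,0],[0,0,-0.3,0],[0,0,0,0]]]}}

```text
t: 13.3
eef_pos: [0.5112, -0.0084, 0.0051]
tool_rot: [[0.997, 0.071, 0.003], [0.071, -0.997, -0.006], [0.002, 0.007, -1.0]]
contact_force: [3.3, -10.2, -2.8]
grip_width: -0.0
finger_force: 5.4
```

>>> {"method": "apply_moves", "body": {"deltas": [[[0,0.5,-0.5,0],[0,2,-1,0],[0,2,-3,0],[0,2,-4,0],[0,1,-4,0],[-5,2,-3,0],[-3,5,0,0],[0,5,0,0],[0,5,0,0],[0,0,0,0]]]}}

```text
t: 14.55
eef_pos: [0.4473, -0.2582, 0.1597]
tool_rot: [[0.998, 0.07, 0.0], [0.07, -0.998, -0.0], [0.0, 0.0, -1.0]]
contact_force: [0.3, 0.5, 0.2]
grip_width: 0.002
finger_force: 0.0
```

```bash
python3 - <<'E'
from h import *
s=bot.state();print(s["t"],s["eef_pos"],s["contact_force"])
w=bot.camera("wrist");t=bot.camera("top")
cv2.imwrite("pics/f.png",np.hstack([cv2.resize(w,(400,300)),cv2.resize(t[170:290,230:390],(400,300),interpolation=cv2.INTER_CUBIC)]))
for r in bot.tip_of("top","push_face")[:1]: print(r,at_z("top",r["position"],.0475))
b,g,r=[t[...,i].astype(int) for i in range(3)]
m=((b>110)&(r<90));m[:225]=0;m[265:]=0;m[:,:290]=0;m[:,395:]=0
v,u=np.nonzero(m)
if len(u): print(at_z("top",(u.mean(),v.mean()),.058),len(u))
E
```

```text
14.55 [ 0.44729411 -0.25815813  0.1596799 ] [0.26555656 0.48005878 0.24345393]
{'position': [323.4, 247.9], 'p': 0.45} [0.51285673 0.00155834 0.0475    ]
[0.51433664 0.01059209 0.058     ] 69
```

View pics/f.png

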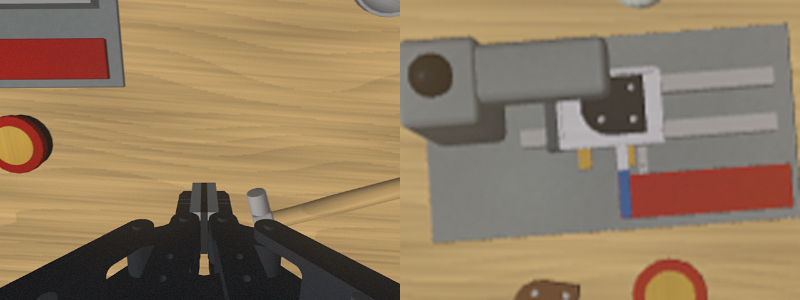

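The carriage has moved about 73 mm to its stop, and the tooth shows just behind the second rib at (642,160) in the right crop. The heel is in its tray and the bystanders are in place. To confirm the pedal is up, I'll return to the first wrist viewpoint and compare with that picture by number.

>>> {"method": "apply_moves", "body": {"deltas": [[[2.1,-3.6,0,0],[2.1,-3.6,0,0],[2.1,-3.6,0,0],[2.1,-3.6,-0.4,0],[0,0,0,0],[0,0,0,0]]]}}

```text
t: 15.45
eef_pos: [0.52, -0.1043, 0.1641]
tool_rot: [[0.997, 0.076, -0.001], [0.076, -0.997, -0.0], [-0.001, 0.0, -1.0]]
contact_force: [0.7, -0.6, 0.4]
grip_width: -0.002
finger_force: 0.0
```

```bash
python3 - <<'E'
from h import *
s=bot.state();print(s["t"],s["eef_pos"],s["tool_rot"])
w=bot.camera("wrist");ref=cv2.imread("pics/w1.png")
for n,im in(("ref",ref),("now",w)):
    b,g,r=[im[...,i].astype(int) for i in range(3)];m=(r>110)&(g<70)&(b<70);m[262:]=0;m[:150]=0
    u=np.nonzero(m.any(0))[0]
    for c in(300,340,370): v=np.nonzero(m[:,c])[0];print(n,c,v.min(),v.max())
    for q in(200,215,230): u=np.nonzero(m[q])[0];print(n,q,u.min(),u.max())
E
```

```text
15.45 [ 0.51995433 -0.10434065  0.16409924] [[ 9.97114794e-01  7.59055342e-02 -6.62124355e-04]
 [ 7.59054942e-02 -9.97115013e-01 -8.53358394e-05]
 [-6.66691597e-04  3.48307515e-05 -9.99999777e-01]]
ref 300 185 239
ref 340 185 239
ref 370 185 239
ref 200 156 379
ref 215 158 378
ref 230 160 378
now 300 186 239
now 340 186 239
now 370 186 239
now 200 172 385
now 215 174 384
now 230 176 384
```

```bash
python3 - <<'E'
from h import *
s=bot.state();w=bot.camera("wrist");ref=cv2.imread("pics/w1.png")
R1=np.array([[.99726901,.07379456,-.00298226],[.07379794,-.99727267,.0010393],[-.00289743,-.00125655,-.99999501]])
K=np.array(bot.camera_params("wrist")["mtx"]);H=np.linalg.inv(np.array(bot.camera_params("wrist")["hand_eye"]))
def pred(R,p,z,x,y):
    T=np.eye(4);T[:3,:3]=R;T[:3,3]=p;c,n=np.cos(.069),np.sin(.069)
    q=K@(H@np.linalg.inv(T)@[.598+c*x-n*y,-.003+n*x+c*y,z,1])[:3];return (q[:2]/q[2]).round(1)
for n,R,p,zs in(("ref",R1,[.52057703,-.1088796,.16404163],(.03,)),("now",s["tool_rot"],s["eef_pos"],(.03,.02))):
    for z in zs: print(n,z,[pred(R,p,z,x,y) for x,y in((-.063,-.1),(-.105,-.1),(-.084,-.14))])
for n,im in(("ref",ref),("now",w)):
    f=im.astype(float);k=np.clip((f[...,2]-f[...,1]-15)/100,0,None)
    def edge(a,th): # subpixel crossing
        i=np.nonzero((a[:-1]<th)!=(a[1:]<th))[0];return [round(j+(th-a[j])/(a[j+1]-a[j]),2) for j in i]
    print(n,"rows",edge(k[150:262,320:360].mean(1),.5),"cols",edge(k[205:225,290:420].mean(0),.5))
E
```

```text
ref 0.03 [array([325., 186.]), array([324.9, 241.6]), array([379.1, 214.6])]
now 0.03 [array([330.2, 185.9]), array([329.8, 241.5]), array([384.2, 214.5])]
now 0.02 [array([330.1, 183.8]), array([329.7, 237.8]), array([382.4, 211.6])]
ref rows [np.float64(34.68), np.float64(89.68)] cols [np.float64(88.59)]
now rows [np.float64(34.76), np.float64(89.8)] cols [np.float64(93.67)]
```

The sub-pixel edges match the pedal fully up at 30 mm, so the catch has locked behind the second rib.

```bash
python3 -c "
from cell import bot
print(bot.close_job())"
```

```text
the job is handed in; nothing more can be done
None
```

The carriage is home against its stop, and the pedal is back up with the catch locked behind the second rib; the heel is in its tray, the arm is clear, and the job is handed in.

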